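Clamp the bottle and take off its push-and-turn safety cap

TASK

Slide the blue neck clamp of the opening stand fully home to its stop, so that its fork holds the neck of the amber bottle. Then open the bottle's white safety cap: push the cap down against its spring, keep it pushed while you twist it anticlockwise (seen from above) until it comes free, and lift it off. Finish while still holding the cap level in the gripper, right above the open bottle and clear of it by about 5 cm; leave the clamp home, the bottle in its seat and the other things on the table where they are.

Things in the scene. Friction and masses are not known exactly. Their poses are not given: they have to be found in the camera images.
- stand: Opening stand fixed to the table: grey base plate 110 x 310 mm (x, y), 14 mm high. Origin on the table under the axis of the bottle's seat; the plate spans y = -60 to +250 mm in its own frame and the clamp slides along its own y. The seat is a black ring, 81 mm outside, 71 mm inside, floor 16 mm and rim 42 mm above the table.
- clamp (a joint): Sliding neck clamp. 0 = fully back (the stand's +y side), 0.090 m = home at its stop, moving along the stand's -y; starts from 0 to 0.035. Stays where left; moving it takes about 5 N. Its blue fork, 106 to 114 mm above the table and up to 74 mm wide, straddles the bottle's square neck at home, above the shoulder and 10 mm below the cap's rim.
- clamp_knob (a point): Grip point of the black upright round knob that moves the clamp: 24 mm diameter, 58 to 100 mm above the table; the point is on its axis at 85 mm. At home it is at y = +112 mm in the stand's frame (fully back: +202 mm). The clamp's upright, 60 mm wide and up to 114 mm above the table, stands on the bottle side, its near face 38 mm from the knob's axis.
- safety_bottle: Amber-brown bottle with a paper band, loose (0.3 to 0.6 kg), upright in the seat with 1.5 mm play. Origin at the centre of its underside, z up. Body 68 mm diameter, shoulder top at 88 mm, square neck 30 x 30 mm from 86 to 99 mm, then a round mouth up to 127 mm with three lugs. Orange mark on the shoulder on its +x side.
- safety_cap: White ribbed push-and-turn cap, 52 mm diameter, 30 mm high, 30 g, orange bar on top along its +x. Origin at the centre of its lower rim, z up. Locked at the start: rim 108 mm above the bottle's underside, x axes of cap and bottle parallel. It turns more than about 4 degrees only while pushed down 4 mm or more; it bottoms at 7 mm.
- blue_bottle: Bystander: bright blue squeeze bottle with nozzle, 66 mm diameter, 225 mm high, origin under its centre.
- violet_bottle: Bystander: violet squeeze bottle with nozzle, 66 mm diameter, 225 mm high, origin under its centre.
- pink_jar: Bystander: white jar with a pink lid, 58 mm diameter, 66 mm high, origin under its centre.
- black_jar: Bystander: black jar, 70 mm diameter, 78 mm high, origin under its centre.
- tape_roll: Bystander: roll of masking tape lying flat, 100 mm diameter, 25 mm high, origin under its centre.
- cap_top (a point): Centre of the cap's top face (30 mm above its rim). The spring under the cap pushes back with 5 N at rest, 11 N when bottomed. Turning: anticlockwise seen from above, while pushed down; free from 45 degrees on, stop at about 85, so turn about 63 degrees and lift straight up. Let up when free, it rises 3 mm above its first height.
- bottle_mouth (a point): Centre of the bottle's mouth, 127 mm above its underside. A small grey spring pad stands in it, 10 mm proud when the cap is off.
Not all that is in view belongs to the job. Of the things shaped like the safety_cap, the white one is meant. What is shaped like the safety_bottle but purple is not meant.

How it is judged:
By the outcome, as a careful person would: the job done as asked, in the order asked, and still so for the second after the job is handed in, while the arm keeps its last pose, push and grip.
It also fails if it takes over 51 s, if anything falls off the work surface, if the arm or the gripper's body presses on something with over 40 N, if the wrist force passes 120 N, or if a joint passes its speed limit or range.

ROBOT

A 6-joint arm with a two-finger parallel gripper is mounted at the origin on a cart in front of the work surface, level with it; the furniture and walls round the work are solid. World frame = base frame: x ahead of the robot, y to its left, z up, the work surface at z = 0. Lengths are in m, angles in rad, forces in N, time in s.
With the tool pointing down it reaches from about 0.35 to 0.775 m from the base axis. Payload 7.3 kg.
Tool frame: the origin (TCP) lies midway between the tips of the shut fingers; the grasp point (between the pads) lies 19 mm behind it; z points along the fingers, y is the direction in which the jaws open and shut (so a half turn about z gives the same grasp; the last joint's range is limited). The gripper opens to 92 mm and grips with 3 to 60 N. Pads are 19 mm wide; open, the fingers measure 130 mm over their backs; the gripper's body (75 mm by 190 mm) begins 47 mm behind the grasp point.
Start: joints at [0.954, 0.342, 1.524, -0, 1.275, -0.146], TCP at [0.238, 0.468, 0.227] pointing down, gripper open.
Joint ranges: [-2.53, 2.53], [-0.77, 2.02], [0.04, 2.7], [-1, 4.14], [0.28, 2.66], [-3.11, 3.11]. Speed limits (rad/s): [2.57, 2.57, 3.14, 3.14, 3.14, 3.14].

INTERFACE

Orientations are given as [roll, pitch, yaw] about the fixed x, y, z axes, in that order (R = Rz(yaw) Ry(pitch) Rx(roll)).
In Python, from cell import status, eyes, job gives the robot as it stands.
- The arm moves only by the tool jog_arm, never from a script. Its argument "series" is a list of rows, each a list of 3 entries, a list of its own where there are three numbers: the gripper command: -1 is shut, 1 is fully open, values between are in proportion, then the shift along the tool's x, y, z in m, then the turn, a rotation vector about the tool's x, y, z in rad. In form: [[grip, [x, y, z], [ax, ay, az]], ...]. A call has 1 to 12 rows; each row is the pose to reach, as a shift and turn from the pose commanded when the call began, along the tool's axes at that moment; what a row does not reach only later rows make up. A row lasts 1/12 s, in which the tool goes at most 41.7 mm and 7.16 degrees, less where a joint would pass 70% of its speed; a pose out of reach is approached as far as the arm can. A call with a gripper value outside its range is refused whole. The fingers move at their own pace and stop on an object; "squeeze" is the grip in N (left out, the last holds). Time passes only in rows, so rows that repeat a pose let the fingers close. It gives the time, the measured TCP pose, the force and the opening at its end, in the units of the state.
- status.observe(): the state, without advancing time (a new reading comes with each control period).
- eyes.read_camera(name): name is "side" or "top" or "wrist"; returns a dict with "img" (480x640x3 uint8, red, green, blue), "range_z" (480x640 float32, m along the optical axis (not along the pixel's ray), 0 where there is no reading), "camera_matrix" (3x3 intrinsics, pixels), "k1" (the pictures are not rectified: a ray, as slopes to the right and down, at radius r is drawn at 1 + k1 r^2 times it, then the intrinsics apply), "T" (4x4, takes a point from camera to world coordinates); the wrist camera has in their place "tool_from_camera" (4x4, takes a point from camera to tool coordinates, whose origin is the TCP and whose axes are the flange's). Camera axes: x right, y down, z forward; pixel columns grow to the right and rows downward; lengths in m; the calibration is good to about 2 mm. A picture is of the moment at which its call begins: read the wrist's pose just before it.
- job.hand_in(): hands the job in, once; it reports no verdict.
The state is a dict: "time": time; "qpos": joint angles; "qvel": joint speeds; "joint_efforts": joint torques, N m; "tool_pos": TCP position; "tool_rot": TCP orientation; "contact_force": force on the tool from outside, world axes, zero at the start; "torque": the same for the moment, N m; "opening": finger opening in m.
Only numpy, scipy, OpenCV 4.12 (cv2) and the standard library are available. Lean on these libraries where they do the work, as an engineer would, in place of code of your own. Each camera call takes 0.05 s, during which the arm holds its last target.

## Working session

There is one attempt and no reset: what is moved stays moved. The work goes in short steps, Python scripts to look and compute and a tool call to move; the robot and the scene stay as the last step left them, time stands still between calls to the robot, and variables do not carry over. Pictures are saved under pics/ and viewed, and the job is handed in when it is done.

Besides the shell and the picture viewer there is one more tool, called after "Request:" as name(argument=value, ...), one argument or row to a line, values as JSON. jog_arm: Moves the arm, as the interface text tells. Its arguments: {"type":"object","properties":{"series":{"type":"array","items":{"type":"array"}},"squeeze":{"type":"number"}},"required":["series"]}

```bash
ls; mkdir -p pics
cat > h.py <<'E'
import numpy as np, cv2
from cell import status, eyes, job
def save(name, img): cv2.imwrite(f'pics/{name}.png', img[:,:,::-1])
E
python3 - <<'E'
from h import *
s=status.observe()
for k,v in s.items(): print(k,np.round(v,4))
for n in ('top','side','wrist'):
    c=eyes.read_camera(n); save(n+'0',c['img']); np.savez(n+'0.npz',**c)
    print(n,np.round(c['camera_matrix'],1).tolist(),c['k1'],np.round(c.get('T',c.get('tool_from_camera')),3).tolist())
E
```

```text
pics
time 0.0
qpos [ 0.954   0.3427  1.525   0.      1.2754 -0.146 ]
qvel [-0.0002  0.0008 -0.0012  0.0004 -0.0018 -0.0005]
joint_efforts [-1.50000e-03 -4.31240e+01 -2.44217e+01  7.17000e-02  5.60000e-02
 -1.00000e-04]
tool_pos [0.2379 0.4676 0.226 ]
tool_rot [-3.1401e+00 -2.0000e-04  2.6708e+00]
contact_force [-0.2887 -0.7015 -0.1586]
torque [-0.017  -0.0285  0.0077]
opening 0.0915
top [[506.2, 0.0, 308.0], [0.0, 506.2, 243.2], [0.0, 0.0, 1.0]] -0.14597844652535424 [[0.022, -0.998, 0.055, 0.52], [-1.0, -0.022, -0.002, -0.06], [0.003, -0.055, -0.999, 1.651], [0.0, 0.0, 0.0, 1.0]]
side [[487.6, 0.0, 316.1], [0.0, 487.6, 242.5], [0.0, 0.0, 1.0]] -0.13184151828341312 [[0.459, -0.498, 0.736, -0.257], [-0.888, -0.275, 0.368, -0.51], [0.019, -0.822, -0.569, 0.779], [0.0, 0.0, 0.0, 1.0]]
wrist [[333.7, 0.0, 315.2], [0.0, 333.7, 238.1], [0.0, 0.0, 1.0]] 0.010582239014510272 [[0.0, -0.959, -0.282, 0.075], [1.0, -0.0, 0.0, -0.0], [-0.0, -0.282, 0.959, -0.159], [0.0, 0.0, 0.0, 1.0]]
```

View pics/top0.png

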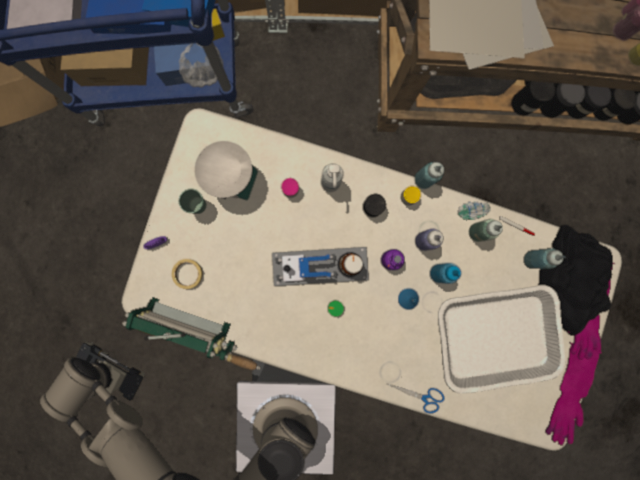

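View pics/side0.png

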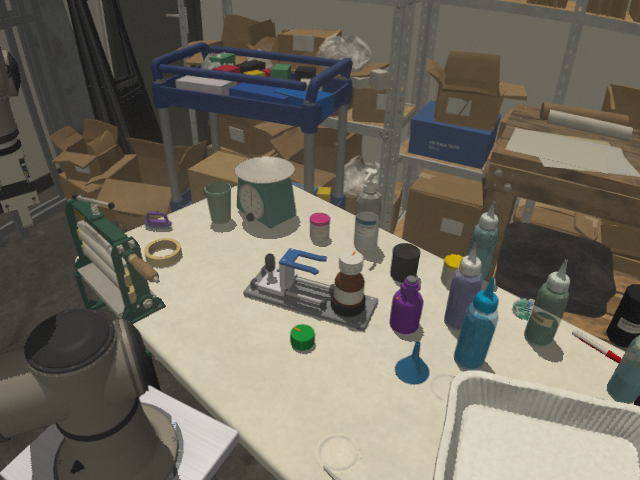

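View pics/wrist0.png

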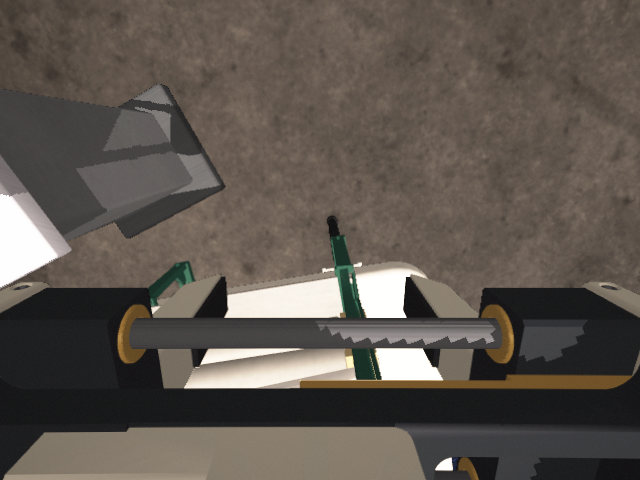

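```bash
cat >> h.py <<'E'
def und(c,uv):
    K=c['camera_matrix'];uv=np.atleast_2d(np.float64(uv))
    return cv2.undistortPoints(uv.reshape(-1,1,2),K,np.array([float(c['k1']),0,0,0,0])).reshape(-1,2) # approx same model
def toplane(c,uv,z,T=None):
    T=c['T'] if T is None else T
    p=und(c,uv); d=np.c_[p,np.ones(len(p))]@T[:3,:3].T; o=T[:3,3]
    s=(z-o[2])/d[:,2]; return o+s[:,None]*d
def cloud(c,T=None):
    T=c['T'] if T is None else T
    h,w=c['range_z'].shape; v,u=np.mgrid[:h,:w]
    p=und(c,np.c_[u.ravel(),v.ravel()]); z=c['range_z'].ravel()
    P=np.c_[p*z[:,None],z]@T[:3,:3].T+T[:3,3]
    return P.reshape(h,w,3)
E
python3 - <<'E'
from h import *
for n,b in (('top',(250,220,430,320)),('side',(230,220,430,360))):
    c=dict(np.load(n+'0.npz')); x0,y0,x1,y1=b
    im=c['img'][y0:y1,x0:x1]; f=4
    save(n+'0z',cv2.resize(im,None,fx=f,fy=f,interpolation=cv2.INTER_CUBIC))
c=dict(np.load('top0.npz')); P=cloud(c)
hsv=cv2.cvtColor(c['img'],cv2.COLOR_RGB2HSV)
roi=np.zeros((480,640),bool); roi[240:295,265:375]=1
z=P[...,2]
print('table z',np.median(z[300:330,250:310]))
m=roi&(z>.142)&(z<.17); print('cap', m.sum(),P[m].mean(0),np.median(P[m][:,2]))
u,v=np.nonzero(m)[1],np.nonzero(m)[0]; print(u.mean(),v.mean(),toplane(c,[[u.mean(),v.mean()]],.154))
# plate
m=(roi&(z>.008)).astype(np.uint8)
cs,_=cv2.findContours(m,0,2); k=max(cs,key=cv2.contourArea); 
m2=roi&(z>.008)&(z<.02); pts=P[m2][:,:2]; r=cv2.minAreaRect(pts.astype(np.float32)); print('plate',r,cv2.boxPoints(r), m2.sum())
# blue fork
m=roi&(hsv[...,0]>95)&(hsv[...,0]<125)&(hsv[...,1]>120); v,u=np.nonzero(m); print('blue',u.min(),u.max(),v.min(),v.max(),np.median(z[m]))
E
```

```text
table z 0.00013741611653372843
cap 244 [ 0.54377711 -0.1965623   0.15364602] 0.15365978923651935
352.7295081967213 263.672131147541 [[ 0.5437688  -0.19652595  0.154     ]]
plate ((0.5332835912704468, -0.10573305189609528), (0.17506909370422363, 0.3481772840023041), 1.2401570081710815) [[ 0.4420017   0.06642029]
 [ 0.4495374  -0.28167546]
 [ 0.6245655  -0.2778864 ]
 [ 0.6170298   0.07020935]] 1624
blue 300 329 255 276 0.11323767246736094
```

Run:
```python
from h import *
a=cv2.imread('pics/top0z.png');b=cv2.imread('pics/side0z.png');print(a.shape,b.shape)
```

```text
(400, 720, 3) (560, 800, 3)
```

View pics/top0z.png

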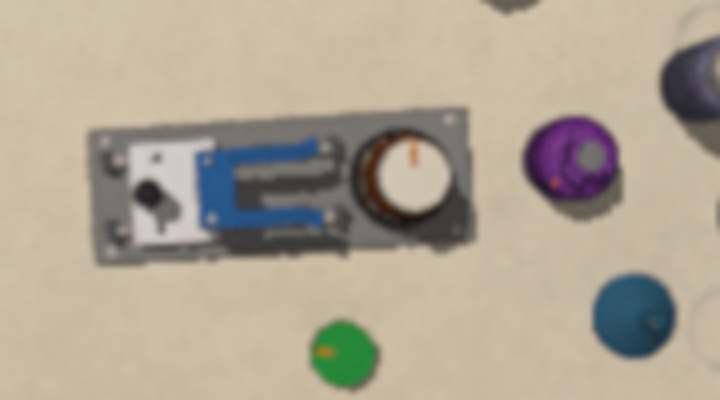

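View pics/side0z.png

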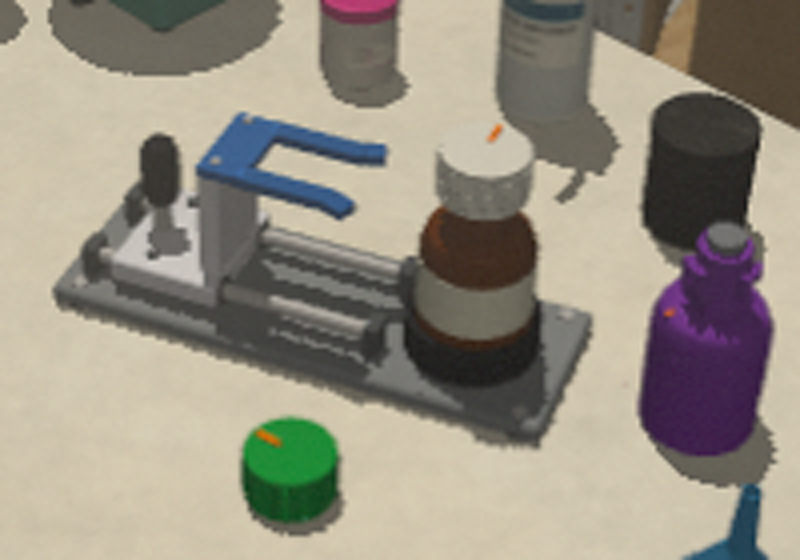

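Run:
```python
from h import *
c=dict(np.load('top0.npz'))
g=lambda p:(np.array(p,float)+.5)/4-.5+[250,220]
pl=toplane(c,g([(90,131),(467,109),(474,240),(98,264)]),.014); print('plate',pl.round(4))
d=(pl[0]+pl[3]-pl[1]-pl[2])/2; L=np.linalg.norm(d); d/=L; print('L',L,d, 'yaw y-axis',np.arctan2(d[1],d[0])-np.pi/2)
x=np.array([d[1],-d[0],0]); seat=(pl[1]+pl[2])/2+.06*d; print('seat',seat)
k=toplane(c,g([(149,192)]),.1); print('knob',k, 'in stand y',(k-seat)@d,(k-seat)@x)
cap=toplane(c,g([(413,176)]),.154); print(cap,(cap-seat)@d,(cap-seat)@x)
b=toplane(c,g([(414,142),(414,165)]),.154); print('bar dir',b[0]-b[1])
hsv=cv2.cvtColor(c['img'],cv2.COLOR_RGB2HSV)
P=cloud(c);m=(P[...,2]>.085)&(P[...,2]<.105);m[:,:280]=0;m[:,296:]=0;m[:255]=0;m[280:]=0
print('knob depth',P[m].mean(0),m.sum(),P[m].min(0),P[m].max(0))
```

```text
plate [[ 0.5769  0.0523  0.014 ]
 [ 0.6014 -0.2528  0.014 ]
 [ 0.4954 -0.2602  0.014 ]
 [ 0.4697  0.0432  0.014 ]]
L 0.3053144042187525 [-0.08234431  0.99660394  0.        ] yaw y-axis 0.08243765137408787
seat [ 0.54349315 -0.19669042  0.014     ]
knob [[5.28199560e-01 8.94346507e-05 1.00000000e-01]] in stand y [0.19737092] [0.00096205]
[[ 0.54391721 -0.19695512  0.154     ]] [-0.00029872] [0.00040083]
bar dir [0.01702881 0.00030054 0.        ]
knob depth [0.52666204 0.00256188 0.09721359] 43 [ 0.51474224 -0.00656754  0.08659086] [0.5364541  0.01254491 0.10484329]
```

```bash
cat >> h.py <<'E'
from scipy.spatial.transform import Rotation as R
def pose():
    s=status.observe(); T=np.eye(4); T[:3,:3]=R.from_euler('xyz',s['tool_rot']).as_matrix(); T[:3,3]=s['tool_pos']; return T
def rel(pos,yaw):
    """shift & turn in tool axes from measured pose to tool-down pose"""
    T=pose(); G=R.from_euler('xyz',[np.pi,0,yaw]).as_matrix()
    print('shift',(T[:3,:3].T@(np.array(pos)-T[:3,3])).round(4),'turn',R.from_matrix(T[:3,:3].T@G).as_rotvec().round(4))
E
python3 - <<'E'
from h import *
rel([.527,.0,.24],np.pi/2+.0824)
c=dict(np.load('side0.npz'));P=cloud(c);z=P[...,2];m=(z>.1)&(P[...,0]>.1)&(P[...,0]<.5)&(P[...,1]>.15)&(P[...,1]<.5); m[:, :60]=0;m[:180]=0;m[330:]=0;print(m.sum(),P[m].min(0),P[m].max(0))
E
```

```text
shift [-0.4697 -0.2857 -0.0135] turn [-1.1000e-03  5.0000e-04  1.0176e+00]
3624 [0.25113313 0.15014847 0.10008697] [0.39215241 0.46731874 0.26235132]
```

Request:
jog_arm(
  series=[
    [1, [0, 0, -0.04], [0, 0, 0]],
    [1, [0, 0, -0.08], [0, 0, 0]],
    [1, [0, 0, -0.12], [0, 0, 0]],
    [1, [0, 0, -0.16], [0, 0, 0]],
    [1, [-0.47, -0.286, -0.16], [0, 0, 1.018]],
    [1, [-0.47, -0.286, -0.16], [0, 0, 1.018]],
    [1, [-0.47, -0.286, -0.16], [0, 0, 1.018]],
    [1, [-0.47, -0.286, -0.16], [0, 0, 1.018]],
    [1, [-0.47, -0.286, -0.16], [0, 0, 1.018]],
    [1, [-0.47, -0.286, -0.16], [0, 0, 1.018]],
    [1, [-0.47, -0.286, -0.16], [0, 0, 1.018]],
    [1, [-0.47, -0.286, -0.16], [0, 0, 1.018]],
  ],
)

```text
time: 1.15
tool_pos: [0.4138, 0.1824, 0.3867]
tool_rot: [3.142, -0.0, 1.665]
contact_force: [1.3, 1.2, 0.3]
opening: 0.0917
```

Request:
jog_arm(
  series=[
    [1, [-0.17, 0.085, 0], [0, 0, 0]],
    [1, [-0.17, 0.085, 0], [0, 0, 0]],
    [1, [-0.17, 0.085, 0], [0, 0, 0]],
    [1, [-0.17, 0.085, 0.1], [0, 0, 0]],
    [1, [-0.17, 0.085, 0.1], [0, 0, 0]],
    [1, [-0.17, 0.085, 0.1], [0, 0, 0]],
    [1, [-0.17, 0.085, 0.1], [0, 0, 0]],
    [1, [-0.17, 0.085, 0.1], [0, 0, 0]],
    [1, [-0.17, 0.085, 0.1], [0, 0, 0]],
  ],
)

```text
time: 1.9
tool_pos: [0.5151, 0.0241, 0.288]
tool_rot: [3.14, -0.0, 1.671]
contact_force: [-0.5, -0.0, 0.5]
opening: 0.0919
```

Run:
```python
from h import *
T=pose(); print(status.observe()['qpos'].round(3) if hasattr(status.observe()['qpos'],'round') else status.observe()['qpos'])
c=eyes.read_camera('wrist'); save('wrist1',c['img']); np.savez('wrist1.npz',Tw=T@c['tool_from_camera'],**c)
rel([.527,.0,.15],np.pi/2+.0824)
```

```text
[-1.020e-01  2.830e-01  1.439e+00  1.000e-03  1.419e+00 -2.020e-01]
shift [-0.0255  0.0088  0.1387] turn [0.0031 0.0001 0.0184]
```

View pics/wrist1.png

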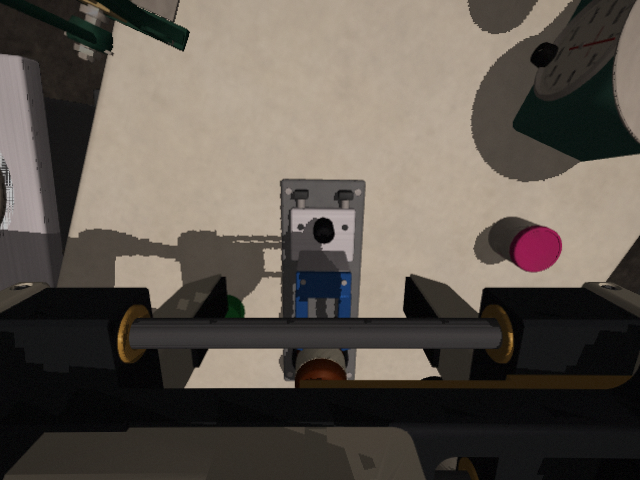

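Run:
```python
from h import *
c=dict(np.load('wrist1.npz'));T=c['Tw'];P=cloud(c,T)
g=c['img'].max(2);m=(g<60);m[:215]=0;m[250:]=0;m[:,308:]&=True;m[:,:308]=0;m[:,340:]=0
m&=(P[...,2]>.094)
v,u=np.nonzero(m);print(m.sum(),u.mean(),v.mean(),P[m].mean(0),P[m].min(0),P[m].max(0))
print(toplane(c,[[u.mean(),v.mean()]],.1,T))
```

```text
308 323.59090909090907 233.36363636363637 [0.52784298 0.00412335 0.10069273] [ 0.50892184 -0.00788641  0.09402554] [0.53867914 0.09923754 0.44688567]
[[0.52791357 0.00395491 0.1       ]]
```

Request:
jog_arm(
  series=[
    [1, [-0.023, 0.0095, 0.04], [0.003, 0, 0.018]],
    [1, [-0.023, 0.0095, 0.08], [0.003, 0, 0.018]],
    [1, [-0.023, 0.0095, 0.12], [0.003, 0, 0.018]],
    [1, [-0.023, 0.0095, 0.15], [0.003, 0, 0.018]],
    [1, [-0.023, 0.0095, 0.18], [0.003, 0, 0.018]],
    [1, [-0.023, 0.0095, 0.2], [0.003, 0, 0.018]],
    [1, [-0.023, 0.0095, 0.216], [0.003, 0, 0.018]],
    [1, [-0.023, 0.0095, 0.216], [0.003, 0, 0.018]],
    [1, [-0.023, 0.0095, 0.216], [0.003, 0, 0.018]],
  ],
)

```text
time: 2.7
tool_pos: [0.5274, 0.0025, 0.072]
tool_rot: [-3.14, 0.0, 1.654]
contact_force: [0.8, 1.0, 0.7]
opening: 0.0917
```

Run:
```python
from h import *
print(status.observe()['contact_force']);rel([.5275,.0025,.070],np.pi/2+.0824)
c=eyes.read_camera('side'); save('side2',cv2.resize(c['img'][200:360,200:460],None,fx=3,fy=3))
```

```text
[0.79301793 0.95079349 0.68988351]
shift [-0.      0.0001  0.002 ] turn [-0.0015  0.0002  0.0009]
```

View pics/side2.png

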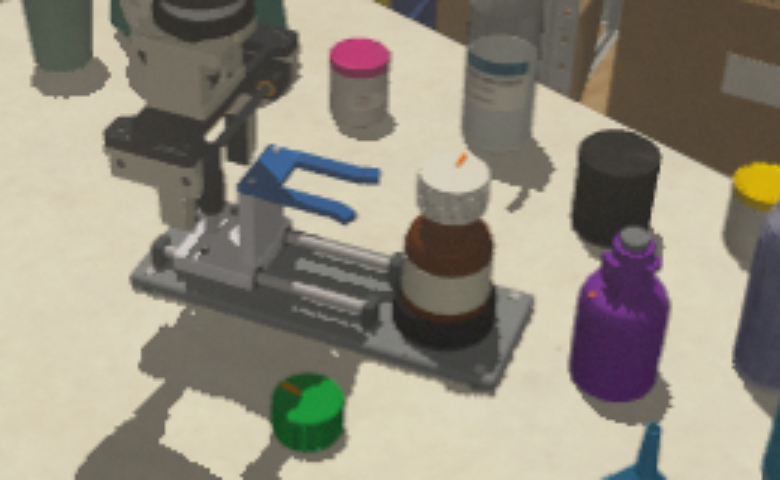

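Fingers straddle the knob (around pixel 215,190). Close gently.

Request:
jog_arm(
  series=[
    [-1, [0, 0, 0], [0, 0, 0]],
    [-1, [0, 0, 0], [0, 0, 0]],
    [-1, [0, 0, 0], [0, 0, 0]],
    [-1, [0, 0, 0], [0, 0, 0]],
    [-1, [0, 0, 0], [0, 0, 0]],
    [-1, [0, 0, 0], [0, 0, 0]],
    [-1, [0, 0, 0], [0, 0, 0]],
    [-1, [0, 0, 0], [0, 0, 0]],
    [-1, [0, 0, 0], [0, 0, 0]],
    [-1, [0, 0, 0], [0, 0, 0]],
  ],
  squeeze=25,
)

```text
time: 3.58
tool_pos: [0.5266, 0.0017, 0.0707]
tool_rot: [-3.139, -0.0, 1.653]
contact_force: [-0.2, -0.3, 1.1]
opening: 0.0298
```

Request:
jog_arm(
  series=[
    [-1, [0, 0, 0], [0, 0, 0]],
    [-1, [0, 0, 0], [0, 0, 0]],
    [-1, [0, 0, 0], [0, 0, 0]],
  ],
)

```text
time: 3.83
tool_pos: [0.5269, 0.0017, 0.0707]
tool_rot: [-3.139, -0.0, 1.653]
contact_force: [1.0, -0.0, -2.0]
opening: 0.0235
```

Request:
jog_arm(
  series=[
    [-1, [-0.005, 0, 0], [0, 0, 0]],
    [-1, [-0.012, 0, 0], [0, 0, 0]],
    [-1, [-0.02, 0, 0], [0, 0, 0]],
    [-1, [-0.028, 0, 0], [0, 0, 0]],
    [-1, [-0.036, 0, 0], [0, 0, 0]],
    [-1, [-0.044, 0, 0], [0, 0, 0]],
    [-1, [-0.052, 0, 0], [0, 0, 0]],
    [-1, [-0.06, 0, 0], [0, 0, 0]],
    [-1, [-0.067, 0, 0], [0, 0, 0]],
    [-1, [-0.073, 0, 0], [0, 0, 0]],
    [-1, [-0.077, 0, 0], [0, 0, 0]],
    [-1, [-0.08, 0, 0], [0, 0, 0]],
  ],
)

```text
time: 4.83
tool_pos: [0.5337, -0.0778, 0.0707]
tool_rot: [-3.14, -0.001, 1.652]
contact_force: [4.0, 5.3, -0.3]
opening: 0.0236
```

Run:
```python
from h import *
c=eyes.read_camera('side'); save('side3',cv2.resize(c['img'][200:360,200:460],None,fx=3,fy=3))
print(status.observe()['contact_force'])
c=eyes.read_camera('top'); save('top3',cv2.resize(c['img'][220:320,250:430],None,fx=4,fy=4))
```

```text
[ 2.45799624  1.16289669 -3.28287109]
```

View pics/side3.png

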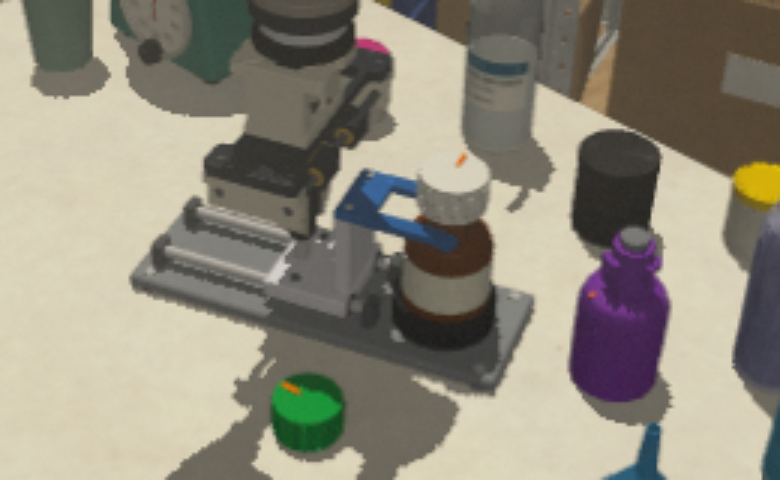

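View pics/top3.png

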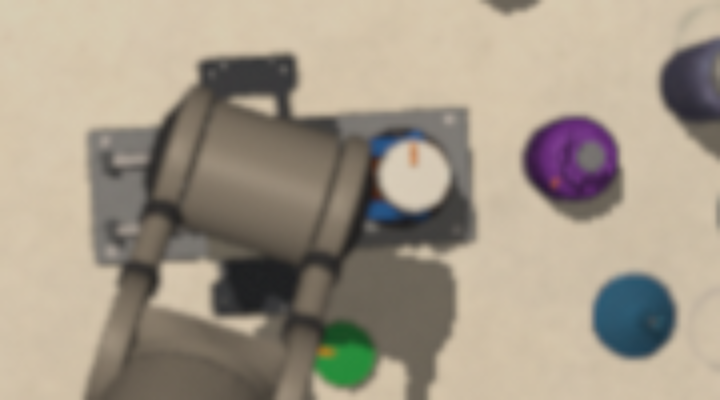

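Fork is round the neck (side pixel 440,230). Continue to the stop in small steps.

Request:
jog_arm(
  series=[
    [-1, [-0.002, 0, 0], [0, 0, 0]],
    [-1, [-0.004, 0, 0], [0, 0, 0]],
    [-1, [-0.006, 0, 0], [0, 0, 0]],
    [-1, [-0.008, 0, 0], [0, 0, 0]],
    [-1, [-0.008, 0, 0], [0, 0, 0]],
  ],
)

```text
time: 5.35
tool_pos: [0.5344, -0.0857, 0.0707]
tool_rot: [-3.14, -0.001, 1.653]
contact_force: [3.8, 3.4, -2.7]
opening: 0.0237
```

Request:
jog_arm(
  series=[
    [-1, [-0.002, 0, 0], [0, 0, 0]],
    [-1, [-0.004, 0, 0], [0, 0, 0]],
    [-1, [-0.006, 0, 0], [0, 0, 0]],
    [-1, [-0.006, 0, 0], [0, 0, 0]],
  ],
)

```text
time: 5.68
tool_pos: [0.5344, -0.0867, 0.0707]
tool_rot: [-3.139, -0.008, 1.652]
contact_force: [5.1, 24.4, 1.2]
opening: 0.0232
```

Request:
jog_arm(
  series=[
    [-1, [0.0035, 0, 0], [0, 0, 0]],
    [-1, [0.0035, 0, 0], [0, 0, 0]],
    [1, [0.0035, 0, 0], [0, 0, 0]],
    [1, [0.0035, 0, 0], [0, 0, 0]],
    [1, [0.0035, 0, 0], [0, 0, 0]],
    [1, [0.0035, 0, 0], [0, 0, 0]],
    [1, [0.0035, 0, 0], [0, 0, 0]],
    [1, [0.0035, 0, 0], [0, 0, 0]],
    [1, [0.0035, 0, 0], [0, 0, 0]],
    [1, [0.0035, 0, 0], [0, 0, 0]],
  ],
)

```text
time: 6.52
tool_pos: [0.534, -0.0886, 0.0707]
tool_rot: [-3.139, -0.0, 1.653]
contact_force: [0.0, -0.2, -0.6]
opening: 0.0725
```

Request:
jog_arm(
  series=[
    [1, [0, 0, -0.03], [0, 0, 0]],
    [1, [0, 0, -0.07], [0, 0, 0]],
    [1, [0, 0, -0.11], [0, 0, 0]],
    [1, [0, 0, -0.15], [0, 0, 0]],
    [1, [0, 0, -0.19], [0, 0, 0]],
    [1, [-0.03, 0, -0.23], [0, 0, 0]],
    [1, [-0.07, 0, -0.25], [0, 0, 0]],
    [1, [-0.1, 0, -0.26], [0, 0, 0]],
    [1, [-0.13, 0, -0.26], [0, 0, 0]],
    [1, [-0.137, 0, -0.26], [0, 0, 0]],
    [1, [-0.137, 0, -0.26], [0, 0, 0]],
    [1, [-0.137, 0, -0.26], [0, 0, 0]],
  ],
)

```text
time: 7.52
tool_pos: [0.5457, -0.2245, 0.3299]
tool_rot: [-3.137, -0.002, 1.652]
contact_force: [-0.1, 0.5, -0.3]
opening: 0.0918
```

Run:
```python
from h import *
T=pose();c=eyes.read_camera('wrist'); save('wrist4',c['img']); np.savez('wrist4.npz',Tw=T@c['tool_from_camera'],**c)
P=cloud(c,T@c['tool_from_camera']);z=P[...,2];m=(z>.145)&(z<.165)&(c['img'].min(2)>60)
m[290:]=0
v,u=np.nonzero(m);print(T.round(3),m.sum(),u.min(),u.max(),v.min(),v.max(),P[m].mean(0),P[m].min(0),P[m].max(0))
c=eyes.read_camera('top'); save('top4',cv2.resize(c['img'][220:320,250:430],None,fx=4,fy=4))
c=eyes.read_camera('side'); save('side4',cv2.resize(c['img'][200:360,200:460],None,fx=3,fy=3))
```

```text
[[-0.081  0.997 -0.004  0.546]
 [ 0.997  0.081  0.001 -0.224]
 [ 0.002 -0.004 -1.     0.33 ]
 [ 0.     0.     0.     1.   ]] 3161 291 638 107 216 [ 0.63197068 -0.1718434   0.15598211] [ 0.51975699 -0.22391445  0.1450278 ] [ 0.83340248 -0.09761063  0.1649997 ]
```

View pics/wrist4.png

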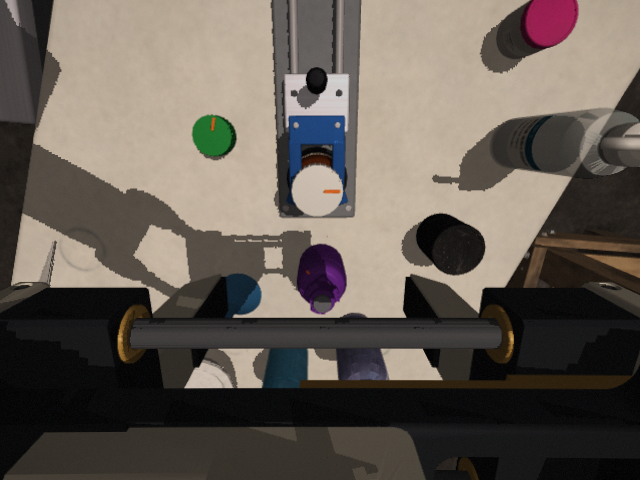

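View pics/side4.png

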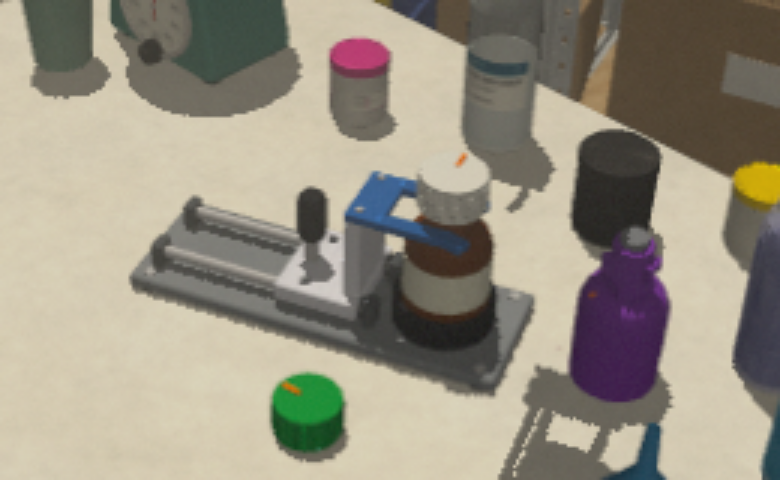

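Run:
```python
from h import *
c=dict(np.load('wrist4.npz'));T=c['Tw'];P=cloud(c,T);z=P[...,2]
m=(z>.15)&(z<.16);m[:,:280]=0;m[:,355:]=0;m[230:]=0
v,u=np.nonzero(m);(a,b),r=cv2.minEnclosingCircle(np.c_[u,v].astype(np.float32)) 
print(a,b,r,P[m].mean(0),P[m].min(0),P[m].max(0),toplane(c,[[a,b]],.154,T))
m=(z>.09)&(z<.105)&(c['img'].max(2)<60);m[:,:300]=0;m[:,335:]=0;m[110:]=0
print('knob',m.sum(),P[m].mean(0))
d=np.array([-.0823,.9966]);print((P[m].mean(0)[:2]-[.5437,-.1967])@d)
t=eyes.read_camera('side');P=cloud(t);z=P[...,2];m=(z>.145)&(z<.16)&(abs(P[...,0]-.543)<.04)&(abs(P[...,1]+.197)<.04);print('side cap',P[m].mean(0),P[m].min(0),P[m].max(0))
for cx in ([.5442,-.1965],): rel([*cx,.19],np.pi/2+.0824); rel([*cx,.129],np.pi/2+.0824)
```

```text
317.28070068359375 190.36195373535156 26.246206283569336 [ 0.54612572 -0.19753031  0.15499748] [ 0.52047818 -0.22391445  0.15000325] [ 0.5723985  -0.17245322  0.15791684] [[ 0.54629426 -0.19730572  0.154     ]]
knob 396 [ 0.53601693 -0.08685337  0.09907778]
0.11010546361445782
side cap [ 0.5386671  -0.19893611  0.15144321] [ 0.51484012 -0.2233061   0.14513303] [ 0.56881436 -0.17229684  0.15520608]
shift [0.027  0.0008 0.1408] turn [-0.0031 -0.0004  0.0014]
shift [0.0269 0.001  0.2018] turn [-0.0031 -0.0004  0.0014]
```

Request:
jog_arm(
  series=[
    [1, [0.0265, 0.001, 0.04], [-0.003, 0, 0]],
    [1, [0.0265, 0.001, 0.08], [-0.003, 0, 0]],
    [1, [0.0265, 0.001, 0.11], [-0.003, 0, 0]],
    [1, [0.0265, 0.001, 0.14], [-0.003, 0, 0]],
    [1, [0.0265, 0.001, 0.165], [-0.003, 0, 0]],
    [1, [0.0265, 0.001, 0.185], [-0.003, 0, 0]],
    [1, [0.0265, 0.001, 0.202], [-0.003, 0, 0]],
    [1, [0.0265, 0.001, 0.202], [-0.003, 0, 0]],
    [1, [0.0265, 0.001, 0.202], [-0.003, 0, 0]],
  ],
)

```text
time: 8.47
tool_pos: [0.5441, -0.1975, 0.1285]
tool_rot: [-3.14, -0.001, 1.654]
contact_force: [0.6, 0.2, 0.8]
opening: 0.0917
```

Request:
jog_arm(
  series=[
    [-1, [0, 0, 0], [0, 0, 0]],
    [-1, [0, 0, 0], [0, 0, 0]],
    [-1, [0, 0, 0], [0, 0, 0]],
    [-1, [0, 0, 0], [0, 0, 0]],
    [-1, [0, 0, 0], [0, 0, 0]],
    [-1, [0, 0, 0], [0, 0, 0]],
    [-1, [0, 0, 0], [0, 0, 0]],
    [-1, [0, 0, 0], [0, 0, 0]],
    [-1, [0, 0, 0], [0, 0, 0]],
  ],
  squeeze=40,
)

```text
time: 9.22
tool_pos: [0.5444, -0.1986, 0.1289]
tool_rot: [3.141, 0.0, 1.653]
contact_force: [0.9, -0.1, 1.6]
opening: 0.0507
```

Request:
jog_arm(
  series=[
    [-1, [0, 0, 0.002], [0, 0, 0]],
    [-1, [0, 0, 0.004], [0, 0, 0]],
    [-1, [0, 0, 0.006], [0, 0, 0]],
    [-1, [0, 0, 0.007], [0, 0, 0]],
    [-1, [0, 0, 0.008], [0, 0, 0]],
    [-1, [0, 0, 0.008], [0, 0, 0]],
  ],
)

```text
time: 9.72
tool_pos: [0.5447, -0.1987, 0.122]
tool_rot: [3.14, 0.001, 1.653]
contact_force: [-1.4, 1.5, 11.0]
opening: 0.0502
```

Run:
```python
from h import *
c=eyes.read_camera('side'); save('side5',cv2.resize(c['img'][200:360,250:450],None,fx=4,fy=3.75));s=status.observe();print(s['contact_force'],s['tool_pos'])
```

```text
[-1.9656785   1.40293284 11.31110784] [ 0.54466831 -0.19866295  0.12209215]
```

View pics/side5.png

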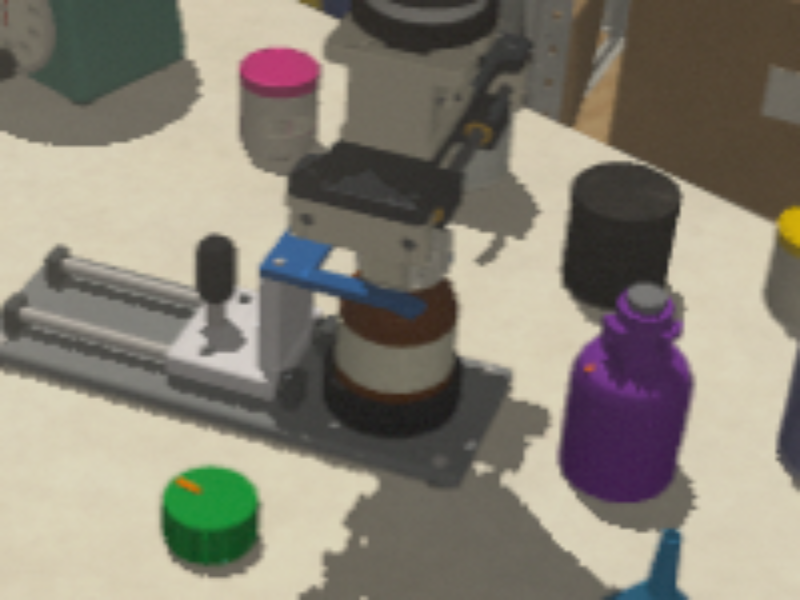

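Request:
jog_arm(
  series=[
    [-1, [0, 0, 0], [0, 0, -0.08]],
    [-1, [0, 0, 0], [0, 0, -0.17]],
    [-1, [0, 0, 0], [0, 0, -0.26]],
    [-1, [0, 0, 0], [0, 0, -0.35]],
    [-1, [0, 0, 0], [0, 0, -0.44]],
    [-1, [0, 0, 0], [0, 0, -0.53]],
  ],
)

```text
time: 10.27
tool_pos: [0.5455, -0.199, 0.1225]
tool_rot: [3.139, 0.004, 2.187]
contact_force: [0.3, 1.1, 9.5]
opening: 0.0505
```

Run:
```python
from h import *
s=status.observe();print(s['contact_force'],s['torque'],s['tool_pos'],s['tool_rot'],s['qpos'])
```

```text
[0.33477359 1.06585024 9.48332654] [ 0.12839867 -0.04302309 -0.0137416 ] [ 0.54551949 -0.19899743  0.12249328] [3.1393869  0.00359832 2.18718334] [-4.81917718e-01  5.37995531e-01  1.51433968e+00  3.69179801e-04
  1.08504954e+00 -1.09848037e+00]
```

Request:
jog_arm(
  series=[
    [-1, [0, 0, 0.0005], [0, 0, -0.09]],
    [-1, [0, 0, 0.0005], [0, 0, -0.18]],
    [-1, [0, 0, 0.0005], [0, 0, -0.27]],
    [-1, [0, 0, 0.0005], [0, 0, -0.36]],
    [-1, [0, 0, 0.0005], [0, 0, -0.45]],
    [-1, [0, 0, 0.0005], [0, 0, -0.53]],
    [-1, [0, 0, 0.0005], [0, 0, -0.59]],
    [-1, [0, 0, 0.0005], [0, 0, -0.59]],
  ],
)

```text
time: 10.93
tool_pos: [0.5457, -0.199, 0.1221]
tool_rot: [-3.141, 0.005, 2.776]
contact_force: [0.7, 1.5, 10.9]
opening: 0.0505
```

Run:
```python
from h import *
s=status.observe();print(s['contact_force'],s['torque'],s['tool_pos'],s['tool_rot'],s['qpos'][5])
c=eyes.read_camera('side'); save('side6',cv2.resize(c['img'][200:360,250:450],None,fx=4,fy=3.75))
T=pose();c=eyes.read_camera('wrist'); save('wrist6',c['img'])
```

```text
[ 0.66920063  1.45022864 10.89941246] [ 0.1708244  -0.07719328  0.06152507] [ 0.54565278 -0.19898326  0.12207821] [-3.1414901   0.00452316  2.77611266] -1.687381343028564
```

View pics/side6.png

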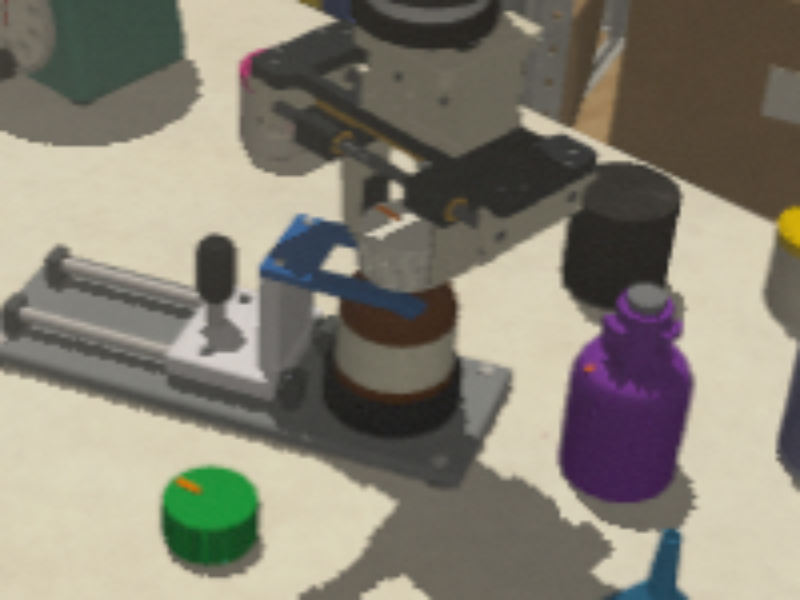

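View pics/wrist6.png

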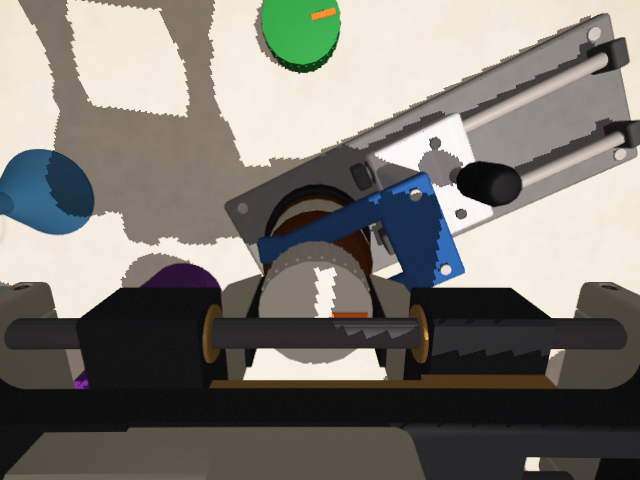

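Request:
jog_arm(
  series=[
    [-1, [0, 0, -0.003], [0, 0, 0]],
    [-1, [0, 0, -0.006], [0, 0, 0]],
    [-1, [0, 0, -0.009], [0, 0, 0]],
    [-1, [0, 0, -0.011], [0, 0, 0]],
    [-1, [0, 0, -0.013], [0, 0, 0]],
    [-1, [0, 0, -0.013], [0, 0, 0]],
  ],
)

```text
time: 11.53
tool_pos: [0.5441, -0.1983, 0.133]
tool_rot: [3.141, -0.001, 2.773]
contact_force: [1.2, 0.9, -0.0]
opening: 0.0509
```

Request:
jog_arm(
  series=[
    [-1, [0, 0, -0.004], [0, 0, 0]],
    [-1, [0, 0, -0.009], [0, 0, 0]],
    [-1, [0, 0, -0.015], [0, 0, 0]],
    [-1, [0, 0, -0.023], [0, 0, 0]],
    [-1, [0, 0, -0.031], [0, 0, 0]],
    [-1, [0, 0, -0.039], [0, 0, 0]],
    [-1, [0, 0, -0.047], [0, 0, 0]],
    [-1, [0, 0, -0.055], [0, 0, 0]],
    [-1, [0, 0, -0.062], [0, 0, 0]],
    [-1, [0, 0, -0.069], [0, 0, 0]],
    [-1, [0, 0, -0.069], [0, 0, 0]],
    [-1, [0, 0, -0.069], [0, 0, 0]],
  ],
)

```text
time: 12.53
tool_pos: [0.5444, -0.1985, 0.2026]
tool_rot: [3.142, 0.001, 2.773]
contact_force: [-0.1, 0.5, -0.1]
opening: 0.0508
```

Run:
```python
from h import *
s=status.observe();print(s['contact_force'],s['torque'],s['tool_pos'],s['tool_rot'],s['opening'])
c=eyes.read_camera('side'); np.savez('side7.npz',**c); save('side7',cv2.resize(c['img'][180:360,240:460],None,fx=3.6,fy=3.3))
T=pose();c=eyes.read_camera('wrist'); save('wrist7',c['img']); np.savez('wrist7.npz',Tw=T@c['tool_from_camera'],**c)
c=eyes.read_camera('top'); save('top7',c['img'])
```

```text
[-0.10236133  0.48400597 -0.09783931] [0.0327354  0.04448586 0.00630799] [ 0.54436688 -0.19853823  0.2025675 ] [3.14157968e+00 7.44631635e-04 2.77282435e+00] 0.05077774184498483
```

View pics/side7.png

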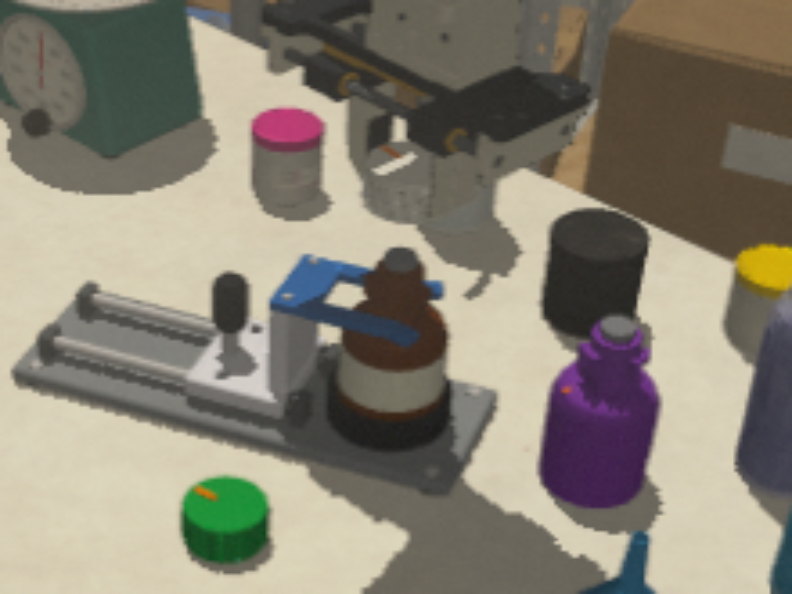

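View pics/wrist7.png

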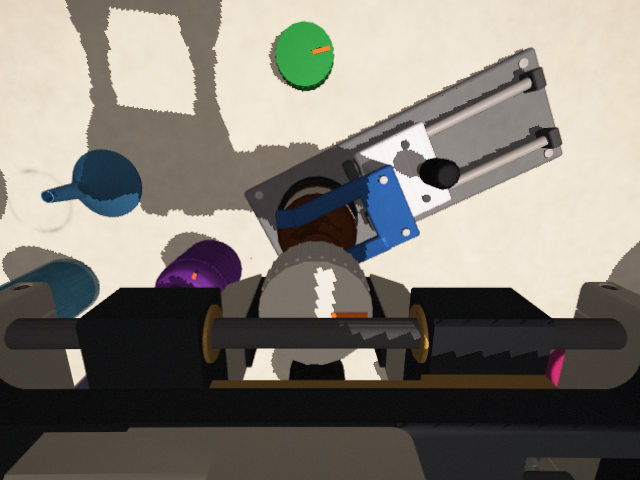

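Run:
```python
from h import *
c=dict(np.load('wrist7.npz'));P=cloud(c,c['Tw']);z=P[...,2]
m=(z>.093)&(z<.106)&(c['img'].max(2)<70);m[:,:415]=0;m[:,465:]=0;m[200:]=0;m[:145]=0
print('knob',m.sum(),P[m].mean(0))
c=dict(np.load('side7.npz'));P=cloud(c);z=P[...,2]
m=(abs(P[...,0]-.544)<.03)&(abs(P[...,1]+.198)<.03)
h=z[m];print(np.histogram(h,np.arange(.04,.26,.01)))
```

```text
knob 676 [ 0.53423881 -0.08773012  0.0992279 ]
(array([ 31,  40,  31,  34,  53, 122,  72, 132,  62,  87,  70,  40,   0,
         0,   0,  30,  76,  99, 272,  47,  42]), array([0.04, 0.05, 0.06, 0.07, 0.08, 0.09, 0.1 , 0.11, 0.12, 0.13, 0.14,
       0.15, 0.16, 0.17, 0.18, 0.19, 0.2 , 0.21, 0.22, 0.23, 0.24, 0.25]))
```

Cap rim is at about 0.197 m, with the gap to the pad at 0.155–0.19 m empty. The knob is still at home. Handing in.

```bash
python3 -c "
from cell import job
print(job.hand_in())"
```

```text
the job is handed in; nothing more can be done
None
```

I slid the clamp to its stop, pushed the white cap down about 7 mm, turned it about 64° anticlockwise, and lifted it off. I handed the job in at about 13 s of robot time with the cap still held level in the gripper.

- **Clamp:** the stop was felt at about 24 N. After the twist the knob measured within 2 mm of its earlier home reading. That reading was 110 mm in the stand's frame, against a nominal 112 mm, which is within the calibration error.
- **Cap:** pushing down took about 11 N, which matches the spring bottoming out. The cap's bar turned with the jaws. The force was near zero once the cap was lifted, so it came free cleanly.
- **Final position:** the cap's rim is about 0.197 m above the table. That is about 54 mm above the bottle mouth and 45 mm above the spring pad.
- **Scene:** the last pictures show the bottle in its seat, the fork round its neck, and the nearby objects where they were.
- **Measurement disagreement:** the camera estimates of the cap's position differed by 2–3 mm, up to 7 mm in x for the partly hidden side view. The gripper centred the cap along its closing direction, so this did not matter.

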